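# Nest the catch beakers and hold the heavier grinding jar over them

## Robot

A 7-joint arm with a two-finger parallel gripper is mounted at the origin on the work surface. World frame = base frame: x ahead of the robot, y to its left, z up, the work surface at z = 0. Lengths are in m, angles in degrees, forces in N, time in s.
With the tool pointing down it reaches from about 0.4 to 0.85 m from the base axis. Payload 4.5 kg.
Tool frame: the origin (TCP) lies at the centre of the arm's flange, where the gripper is bolted on; the fingertips stand 166 mm ahead of it and the grasp point (between the pads) lies 147 mm ahead of it; x points along the fingers, y is the direction in which the jaws open and shut, and the axes are right-handed (so a half turn about x gives the same grasp; the last joint's range is limited). The gripper opens to 88 mm and grips with 3 to 60 N. Pads are 18 mm wide; open, the fingers measure 123 mm over their backs; the gripper's body (75 mm by 187 mm) begins 45 mm behind the grasp point.
Start: joints at [70.405, 39.483, -11.15, 89.685, 9.013, 51.709, -12.324], TCP at [0.229, -0.581, 0.405] pointing down, gripper open.
Joint ranges: [-172.22, 172.22], [-26.19, 119.32], [-84.43, 86.54], [7.71, 146.69], [-57.33, 237.33], [2.42, 119.75], [-152.13, 152.13]. Speed limits (degrees/s): [147.25, 147.25, 180, 180, 180, 180, 180].

## Interface

Orientations are given as a 3x3 rotation matrix whose columns are the frame's x, y, z axes.
In Python, from bench import manip, cams, nets gives the robot as it stands. The module is installed in compiled form; this text tells all that it offers. Calls block until the motion is done:
- manip.move_to(position, orientation): joint-space move of the TCP to a pose.
- manip.move_l(position, attitude=None, v=0.15): straight line of the TCP; attitude=None keeps the orientation; v is the mean speed in m/s.
- manip.goto_joints(angles): joint-space move.
- manip.let_go() and manip.gripper_close(strength=None): open the fingers fully, or close them until they stop; strength is the grip in N (None keeps the last).
- manip.dwell(seconds).
- manip.solve_ik(position, orientation): joint angles nearest the present ones, or None.
- cams.get_image(name): name is "scene" or "top"; returns the picture (420x560x3 uint8, red, green, blue); there is no depth.
- cams.camera_info(name): a dict with "fx", "fy", "cx", "cy" (pixels), "position" and "orientation" of the camera in the world. Camera axes: x right, y up, looking along -z (the intrinsics and any distortion apply to the point x, -y, -z); pixel columns grow to the right and rows downward; lengths in m; the calibration is good to about 2 mm. A picture is of the moment at which its call begins. camera_info takes no time and is no camera call.
A pose or a line that the arm cannot do raises manip.MotionError and nothing moves.
- manip.sign_off(): hands the job in, once; it reports no verdict.
Trained networks look in the newest picture that a camera, given by its name, has taken for a name from the list of things; names that differ only in an ending like _2 or _b are one class to them, and where a whole thing is asked for, a point or a joint stands for the part that bears it (a point fixed in the world has none). Each returns a list of dicts, best first, with "score" (0 to 1); they miss things now and then, are a little off and sometimes report something else, mostly with a low value. They report only what shows in the picture. A call takes as long as a camera call.
- nets.find_in(name, camera): "location" ([x, y, z] in m, in world coordinates, good to about 4 mm: the middle of the surface that is visible of it).
Readings, each from a call of its own:
- manip.current_time(): time.
- manip.current_joints(): joint angles.
- manip.current_qd(): joint speeds.
- manip.current_joint_efforts(): joint torques, N m.
- manip.current_position(): TCP position.
- manip.current_tcp_rot(): TCP orientation.
- manip.current_wrist_force(): force on the tool from outside, world axes, zero at the start.
- manip.current_ft_torque(): the same for the moment, N m.
- manip.current_width(): finger opening in m.
Only numpy, scipy, OpenCV 4.12 (cv2) and the standard library are available. Lean on these libraries where they do the work, as an engineer would, in place of code of your own. Each camera call takes 0.05 s, during which the arm holds its last target.

## Task

First make the double catch cup: nest the two steel beakers, one fully home in the other, standing upright on the bench. Then find the closed grinding jar that holds the metal ball, which only its weight tells: lift each of the two jars clear of the bench in turn, leave the lighter one standing on the bench, and finish while still holding the heavier one in the gripper, upright and still, centred a few centimetres above the nested beakers and touching nothing else, ready for a colleague to open over them. Never tip a jar over, and leave everything else where it is.

Things in the scene. Friction and masses are not known exactly. Their poses are not given: they have to be found in the camera images.
- beaker_1: stacking steel beaker, one of two alike, mouth up, 76 mm high, about 120 g. Base 39 mm across, tapering out to 53 at 47 mm up, where a step leads to a straight collar 62 across (57 inside) up to the rim. Home in its twin, its step rests on the twin's rim with 1 to 2 mm of play all round: its base is 29 mm above the twin's, the pair 105 mm high. Origin: centre of the underside, z up its axis
- beaker_2: stacking steel beaker, one of two alike, mouth up, 76 mm high, about 120 g. Base 39 mm across, tapering out to 53 at 47 mm up, where a step leads to a straight collar 62 across (57 inside) up to the rim. Home in its twin, its step rests on the twin's rim with 1 to 2 mm of play all round: its base is 29 mm above the twin's, the pair 105 mm high. Origin: centre of the underside, z up its axis
- jar_1: closed grinding jar, one of two alike, 80 mm high: aluminium body 54 mm across up to 54 mm, then a tight steel screw cap 46 across, flat on top. Inside, unseen, a loose ball with a few mm of play: metal in one jar, plastic in the other, either way round. With its ball a jar weighs 0.2 to 0.7 kg; the two differ by over 0.25 kg. Origin: centre of the underside, z up its axis
- jar_2: closed grinding jar, one of two alike, 80 mm high: aluminium body 54 mm across up to 54 mm, then a tight steel screw cap 46 across, flat on top. Inside, unseen, a loose ball with a few mm of play: metal in one jar, plastic in the other, either way round. With its ball a jar weighs 0.2 to 0.7 kg; the two differ by over 0.25 kg. Origin: centre of the underside, z up its axis
- bench: the fixed steel work bench; its flat top is at height 0 (origin at the middle of the top)
- forceps: steel forceps 126 mm long, 9 mm wide and thick, lying on the bench among the task's things along their own x; origin: middle of the underside. Leave alone
- pen: white marker pen with black cap, 136 mm long, 14 mm high, lying on the bench among the task's things along its own x; origin: middle of the underside. Leave alone
- dish: lidded glass culture dish 57 mm across, 15 mm high, on the bench beyond the task's things; origin: centre of the underside. Leave alone
- lamp: unlit steel spirit lamp with its cap on, 68 mm across, 84 mm high, on the bench beyond the task's things; origin: centre of the underside. Leave alone
- dropper_1: amber dropper bottle 29 mm across, 95 mm high, standing on the fixed red tray (20 mm rim) at the far side of the bench, beside a red tube rack 116 mm high; origin: centre of the underside. Leave alone
- dropper_2: amber dropper bottle like the other one, standing on the red tray; origin: centre of the underside. Leave alone

How it is judged:
By the outcome, as a careful person would: the job done as asked, in the order asked, and still so for the second after the job is handed in, while the arm keeps its last pose, push and grip.
It also fails if it takes over 72 s, if anything falls off the work surface, if the arm or the gripper's body presses on something with over 40 N, if the wrist force passes 120 N, or if a joint passes its speed limit or range.

## Working session

There is one attempt and no reset: what is moved stays moved. The work goes in short steps, each a Python script; the robot and the scene stay as the last script left them, time stands still between calls to the robot, and variables do not carry over. Pictures are saved under pics/ and viewed, and the job is handed in when it is done.

```bash
ls; mkdir -p pics
python3 - <<'E'
from bench import manip, cams, nets
import cv2, numpy as np
np.set_printoptions(precision=4,suppress=True)
for c in ("scene","top"):
    im=cams.get_image(c); cv2.imwrite(f"pics/{c}0.png",im[:,:,::-1])
    print(c,cams.camera_info(c))
    for n in ("beaker_1","jar_1","forceps","pen","dish","lamp","dropper_1"):
        print(n,[(np.round(d["location"],3).tolist(),round(d["score"],2)) for d in nets.find_in(n,c)])
print(manip.current_time(), manip.current_tcp_rot(), manip.current_position(), manip.current_width(), manip.current_wrist_force())
E
```

```text
pics
scene {'fx': 411.4250860725842, 'fy': 411.4250860725842, 'cx': 277.2754588410828, 'cy': 197.990205274475, 'position': array([ 0.9073, -0.3254,  0.7448]), 'orientation': array([[ 0.7329, -0.5659,  0.3776],
       [ 0.6803,  0.6084, -0.4087],
       [ 0.0016,  0.5564,  0.8309]])}
beaker_1 [([0.55, -0.068, 0.048], 0.71), ([0.47, 0.122, 0.056], 0.6)]
jar_1 [([0.498, 0.258, 0.057], 0.91), ([0.513, -0.259, 0.066], 0.9), ([0.708, 0.175, 0.016], 0.24)]
forceps []
pen [([0.532, -0.172, 0.014], 0.54)]
dish [([0.707, 0.175, 0.014], 0.85)]
lamp [([0.702, 0.086, 0.043], 0.61)]
dropper_1 [([0.75, -0.112, 0.057], 0.91), ([0.739, -0.204, 0.052], 0.59)]
top {'fx': 380.82336904814525, 'fy': 380.82336904814525, 'cx': 277.40301695860296, 'cy': 210.75603808316646, 'position': array([0.5203, 0.0154, 0.7771]), 'orientation': array([[ 0.0284,  0.9904, -0.1353],
       [-0.9994,  0.031 ,  0.017 ],
       [ 0.021 ,  0.1348,  0.9907]])}
beaker_1 [([0.564, -0.085, 0.04], 0.82), ([0.468, 0.127, 0.038], 0.7)]
jar_1 [([0.49, 0.262, 0.079], 0.88), ([0.503, -0.243, 0.076], 0.8)]
forceps [([0.563, -0.085, 0.042], 0.66), ([0.493, 0.179, 0.008], 0.52)]
pen [([0.52, -0.167, 0.009], 0.89)]
dish [([0.714, 0.181, 0.015], 0.77)]
lamp [([0.687, 0.089, 0.047], 0.9)]
dropper_1 [([0.739, -0.108, 0.05], 0.51)]
0.8 [[ 0.0001  0.367  -0.9302]
 [-0.0001 -0.9302 -0.367 ]
 [-1.      0.0001 -0.    ]] [ 0.2294 -0.5814  0.4047] 0.08838414043984837 [0.408  0.209  0.4141]
```

View pics/scene0.png

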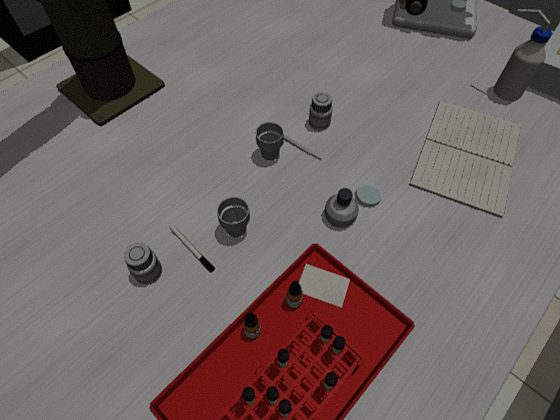

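View pics/top0.png

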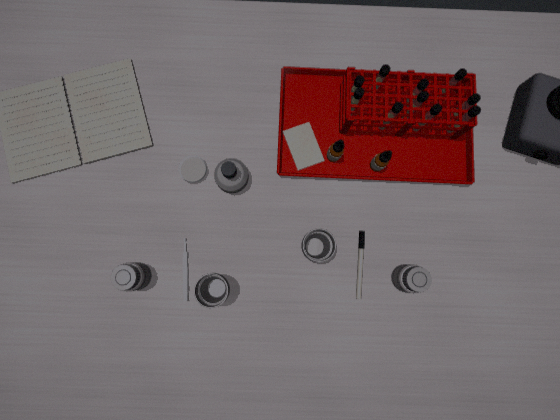

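The two pictures agree. In the top view the beakers are at about (319,246) and (212,290). The jar caps are at (420,279) and (123,277). The pen is at (361,265) and the forceps at (187,270). Next I'll zoom in on crops to measure precisely.

Run:
```python
from bench import manip, cams, nets
import cv2, numpy as np
for c in ("scene","top"):
    im=np.mean([cams.get_image(c).astype(float) for _ in range(6)],0)
    np.save(f"pics/{c}avg.npy",im)
T=np.load("pics/topavg.npy");S=np.load("pics/sceneavg.npy")
def crop(im,u,v,h=35):
    p=im[v-h:v+h,u-h:u+h,::-1]; p=np.clip(p*1.6,0,255).astype(np.uint8)
    return cv2.resize(p,(280,280),interpolation=cv2.INTER_CUBIC)
top=np.hstack([crop(T,u,v,28) for u,v in((319,246),(212,290))])
j=np.hstack([crop(T,u,v,28) for u,v in((416,279),(128,277))])
cv2.imwrite("pics/ct.png",np.vstack([top,j]))
s=np.hstack([crop(S,u,v,28) for u,v in((234,217),(269,141))])
k=np.hstack([crop(S,u,v,28) for u,v in((142,263),(321,110))])
cv2.imwrite("pics/cs.png",np.vstack([s,k]))
```

```text
(no output)
```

View pics/ct.png

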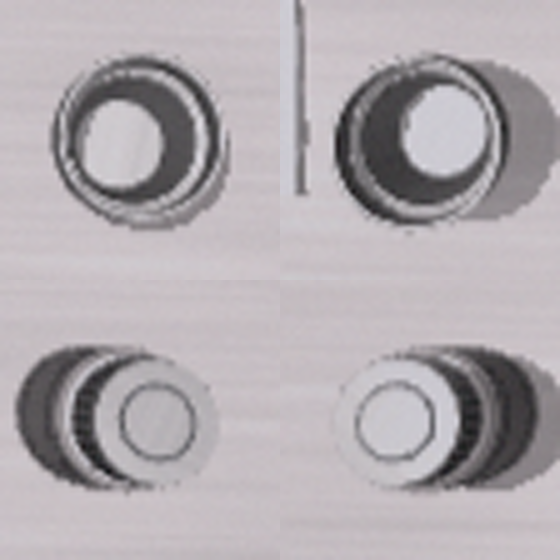

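View pics/cs.png

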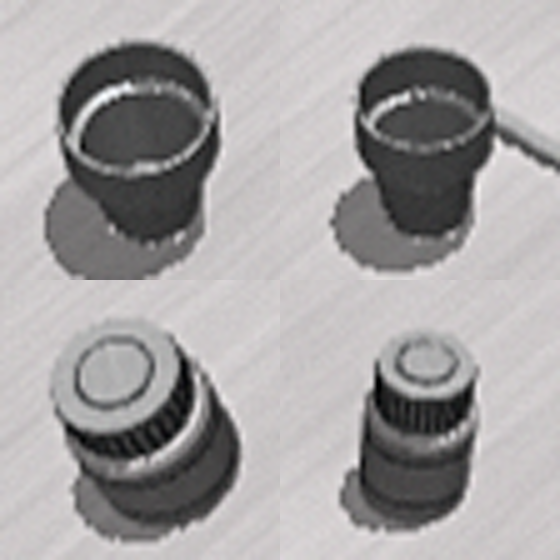

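```bash
cat > meas.py <<'E'
import numpy as np, cv2
from scipy.optimize import minimize
from scipy.ndimage import map_coordinates, gaussian_filter
from bench import cams
CI={c:cams.camera_info(c) for c in("top","scene")}
def proj(c,P):
    i=CI[c]; q=(np.atleast_2d(P)-i["position"])@i["orientation"]
    return np.c_[i["cx"]+i["fx"]*q[:,0]/-q[:,2], i["cy"]-i["fy"]*q[:,1]/-q[:,2]]
A=np.linspace(0,2*np.pi,120,endpoint=False)
def circ(x,y,z,r): return np.c_[x+r*np.cos(A),y+r*np.sin(A),np.full(A.size,z)]
def samp(g,uv): return map_coordinates(g,[uv[:,1],uv[:,0]],order=1)
def gmag(im,s=0.8):
    g=gaussian_filter(im.mean(2),s); gy,gx=np.gradient(g); return np.hypot(gx,gy)
def darkline(im):  # dark thin line response
    g=im.mean(2); return gaussian_filter(g,2.2)-gaussian_filter(g,0.7)
def fit(ims,cost_circles,feat,p0,rng=0.012):
    # cost_circles(p)->list of (circle pts, weight)
    F={c:feat(ims[c]) for c in ims}
    def cost(p): return -sum(w*samp(F[c],proj(c,P)).mean() for c in F for P,w in cost_circles(p))
    best=None
    for dx in (-1,0,1):
        for dy in (-1,0,1):
            q=np.array(p0,float); q[0]+=dx*rng/2; q[1]+=dy*rng/2
            st=np.vstack([q]+[q+e for e in np.diag([.004,.004]+[.004]*(len(q)-2))])
            r=minimize(cost,q,method="Nelder-Mead",options=dict(initial_simplex=st,xatol=1e-5,fatol=1e-4))
            if best is None or r.fun<best.fun: best=r
    return best
def beaker(ims,p0,freez=True):
    f=lambda p:[(circ(p[0],p[1],p[2] if len(p)>2 else .076,.031),1)]
    return fit(ims,f,gmag,p0)
def jar(ims,p0): # ring on cap: x,y,z,r
    return fit(ims,lambda p:[(circ(p[0],p[1],p[2],p[3]),1)],darkline,p0)
def draw(im,c,Ps,col=(0,255,0)):
    for P in Ps:
        uv=np.round(proj(c,P)*8).astype(int); cv2.polylines(im,[uv.reshape(-1,1,2)],True,col,1,cv2.LINE_AA,3)
def show(ims,items,fn,k=5,h=28):
    """items: list of (center xyz, list of circles)"""
    rows=[]
    for c in ims:
        row=[]
        for ctr,Ps in items:
            u,v=np.round(proj(c,ctr)[0]).astype(int)
            p=np.clip(ims[c][max(v-h,0):v+h,max(u-h,0):u+h,::-1]*1.6,0,255).astype(np.uint8)
            p=cv2.resize(p,None,fx=k,fy=k,interpolation=cv2.INTER_CUBIC)
            for P in Ps:
                uv=(proj(c,P)-[max(u-h,0),max(v-h,0)]+.5)*k-.5
                cv2.polylines(p,[np.round(uv*8).astype(int).reshape(-1,1,2)],True,(0,255,0),1,cv2.LINE_AA,3)
            row.append(cv2.resize(p,(200,200)))
        rows.append(np.hstack(row))
    cv2.imwrite(fn,np.vstack(rows))
E
python3 - <<'E'
from meas import *
np.set_printoptions(precision=4,suppress=True)
ims={"top":np.load("pics/topavg.npy"),"scene":np.load("pics/sceneavg.npy")}
items=[]
for p0 in([.564,-.08,.076],[.468,.125,.076]):
    for sub in (ims,{"top":ims["top"]},{"scene":ims["scene"]}):
        r=beaker(sub,p0 if len(sub)==2 else p0[:2]); print(list(sub),r.x,r.fun)
        if len(sub)==2:
            x,y=r.x[:2]; items.append(([x,y,.04],[circ(x,y,.076,.031),circ(x,y,0,.0195)]))
for p0 in([.505,-.25,.08,.0137],[.49,.26,.08,.0137]):
    r=jar(ims,p0);print("jar",r.x,r.fun)
    x,y=r.x[:2]; items.append(([x,y,.04],[circ(x,y,.08,.023),circ(x,y,0,.027)]))
show(ims,items,"pics/fit.png")
E
```

```text
['top', 'scene'] [ 0.5552 -0.073   0.0671] -37.633260680797065
['top'] [ 0.5539 -0.0723] -14.909069375731724
['scene'] [ 0.5604 -0.0756] -23.57096136244027
['top', 'scene'] [0.4694 0.1198 0.071 ] -38.7021148272528
['top'] [0.4692 0.117 ] -16.998182491211274
['scene'] [0.4732 0.1177] -23.498362745439962
jar [ 0.4997 -0.2569  0.0783  0.0131] -21.51712232779892
jar [0.4869 0.2809 0.064  0.0237] -23.463962604808252
```

View pics/fit.png

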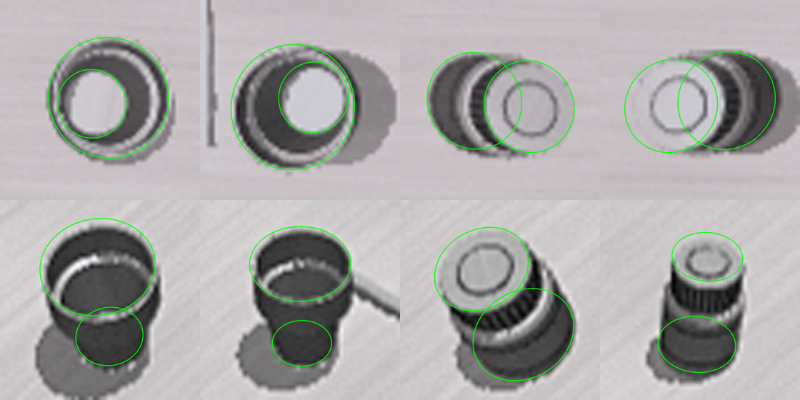

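Run:
```python
from meas import *
np.set_printoptions(precision=4,suppress=True)
ims={"top":np.load("pics/topavg.npy"),"scene":np.load("pics/sceneavg.npy")}
res={}
for c in ims:
    sub={c:ims[c]}; items=[]
    for p0 in([.5575,-.075],[.4715,.119]):
        # known-z fit with two circles: rim outer + rim inner
        f=lambda p:[(circ(p[0],p[1],.076,.031),1),(circ(p[0],p[1],.076,.0285),.6)]
        r=fit(sub,f,lambda im:gmag(im,.6),p0,.006); print(c,r.x,r.fun)
        x,y=r.x; items.append(([x,y,.04],[circ(x,y,.076,.031),circ(x,y,.076,.0285),circ(x,y,0,.0195)]))
    for p0 in([.4997,-.2569],[.487,.26]):
        f=lambda p:[(circ(p[0],p[1],.08,.0132),1)]
        r=fit(sub,f,darkline,p0,.02); print(c,"jar",r.x,r.fun)
        x,y=r.x; items.append(([x,y,.04],[circ(x,y,.08,.0132),circ(x,y,.08,.023),circ(x,y,0.054,.027),circ(x,y,0,.027)]))
    show(sub,items,f"pics/fit_{c}.png")
a=np.vstack([cv2.imread(f"pics/fit_{c}.png") for c in ims]); cv2.imwrite("pics/fit2.png",a)
```

```text
top [ 0.5542 -0.0717] -25.90087999216819
top [0.4694 0.1183] -29.793918869500942
top jar [ 0.4984 -0.2576] -12.797974918608755
top jar [0.4872 0.2771] -12.968735715785147
scene [ 0.5599 -0.0753] -40.95700345823036
scene [0.4728 0.1181] -41.39756196142178
scene jar [ 0.5016 -0.2562] -16.80691146497318
scene jar [0.4903 0.2771] -12.935069022927697
```

View pics/fit2.png

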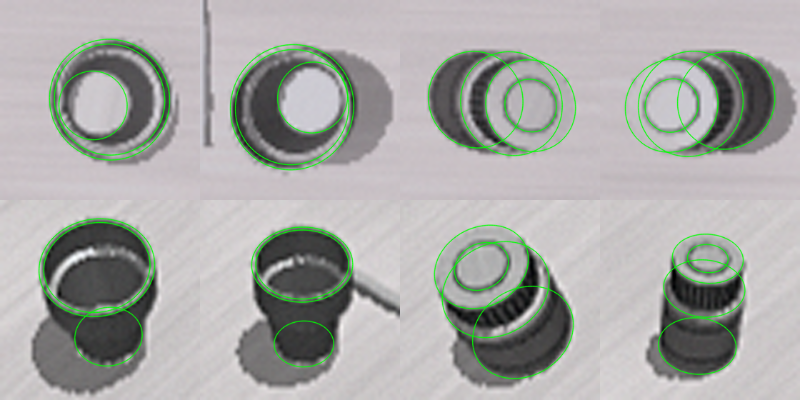

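```bash
cat > h.py <<'E'
import numpy as np
np.set_printoptions(precision=4,suppress=True)
from bench import manip, cams, nets
def R(yaw=0): # jaw direction rotated by yaw deg from -y
    a=np.radians(yaw); y=np.array([np.sin(a),-np.cos(a),0]); x=np.array([0,0,-1.]); return np.c_[x,y,np.cross(x,y)]
def P(x,y,zg): return np.array([x,y,zg+.147])
def st(msg=""):
    print(msg,"t",round(manip.current_time(),2),"p",manip.current_position(),"F",manip.current_wrist_force(),"w",round(manip.current_width(),4))
E
python3 - <<'E'
from h import *
from meas import *
ims={"top":np.load("pics/topavg.npy"),"scene":np.load("pics/sceneavg.npy")}
print("jar2 3d",jar(ims,[.488,.2771,.08,.0132]).x, "jar1",jar(ims,[.5,-.257,.08,.0132]).x)
for n,(x,y,z) in dict(B=(.4711,.1182,.071),A=(.5563,-.0725,.1),j1=(.5,-.257,.042),j2=(.4888,.2771,.042),A2=(.5563,-.0725,.177)).items():
    for yaw in(-30,0,30,60,90): 
        q=manip.solve_ik(P(x,y,z),R(yaw)); print(n,yaw,None if q is None else np.round(q,1))
E
```

```text
jar2 3d [0.4869 0.2809 0.0641 0.0237] jar1 [ 0.4985 -0.2566  0.0616  0.0216]
B -30 [ -23.5   49.3    6.6  121.4  -28.    10.7 -111.6]
B 0 [-21.9  49.1   4.  121.4 -17.3  10.1 -92.3]
B 30 [-21.8  49.    3.8 121.4 -16.7  10.1 -62.9]
B 60 [-21.5  49.    3.2 121.3 -14.1  10.  -35.5]
B 90 [-20.4  48.9   1.4 121.3  -6.1   9.9 -13.5]
A -30 [  -1.2   48.6    6.7  108.2  -12.5   23.9 -105.3]
A 0 [  2.2  48.2   0.8 108.   -1.5  23.8 -85.8]
A 30 [  5.8  48.1  -5.2 107.8   9.5  24.4 -66.4]
A 60 [  9.6  48.4 -11.6 107.6  20.1  26.  -46.5]
A 90 [ 13.5  49.  -18.5 107.4  30.1  28.4 -25.9]
j1 -30 [ 20.6  54.2   3.3 108.5  -8.8  17.6 -89. ]
j1 0 [ 22.9  54.   -0.7 108.3   1.8  17.6 -69.2]
j1 30 [ 25.   54.   -4.2 108.2  11.1  18.2 -48. ]
j1 60 [ 27.1  54.   -7.8 108.1  19.5  19.1 -26.1]
j1 90 [ 29.3  54.2 -11.6 108.   27.8  20.6  -3.8]
j2 -30 [ -49.2   58.    26.7  109.2  -56.6   27.2 -100.9]
j2 0 [-47.8  57.3  24.1 109.1 -53.   25.4 -74.1]
j2 30 [-44.9  56.1  18.6 109.  -44.3  22.3 -52.1]
j2 60 [-42.2  55.3  13.8 108.8 -34.8  20.  -31. ]
j2 90 [-39.6  54.7   9.3 108.7 -24.5  18.5 -10.8]
A2 -30 [  -2.    41.4    7.9  105.9   -9.5   33.3 -108. ]
A2 0 [  2.8  41.   -0.1 105.7   0.1  33.3 -87.4]
A2 30 [  7.3  41.   -7.7 105.4   9.1  34.1 -66.1]
A2 60 [ 11.8  41.5 -15.4 105.2  17.6  35.7 -44.2]
A2 90 [ 16.2  42.3 -22.9 104.9  25.3  37.8 -21.6]
```

Known-height fits in the two views agree within about 3 mm for the jars and beaker B, and within 7 mm for beaker A. That agreement also supports the rim and cap heights. I'll pick up beaker B first.

Run:
```python
from h import *
B=(.4711,.1182)
manip.move_to(P(*B,.16),R(60)); st("above")
manip.move_l(P(*B,.071),v=.12); st("down")
manip.gripper_close(20); st("closed")
manip.move_l(P(*B,.17),v=.15); manip.dwell(.2); st("lifted")
manip.move_to(P(.5563,-.0725,.071+.29-.13+.02),R(60)); st("over A")
import cv2
for c in("scene","top"):
    im=np.mean([cams.get_image(c).astype(float) for _ in range(4)],0); np.save(f"pics/{c}_ov.npy",im)
cv2.imwrite("pics/ov.png",np.vstack([cv2.resize(np.load(f"pics/{c}_ov.npy")[120:330,100:420,::-1],None,fx=1.4,fy=1.4) for c in("scene","top")]))
```

```text
above t 4.04 p [0.4714 0.1173 0.307 ] F [ 0.3212 -0.293  -0.0227] w 0.0886
down t 4.93 p [0.4713 0.1182 0.2184] F [-0.0295  0.2114 -0.0607] w 0.0881
closed t 5.45 p [0.471  0.1183 0.2183] F [-0.7339  0.7233  3.2185] w 0.0615
lifted t 6.46 p [0.4708 0.1182 0.3161] F [-0.404   0.2547 -0.9817] w 0.0615
over A t 7.36 p [ 0.5558 -0.0707  0.3973] F [-0.0832 -0.0346 -0.9108] w 0.0611[ WARN:0@15.255] global loadsave.cpp:1063 imwrite_ Unsupported depth image for selected encoder is fallbacked to CV_8U.
```

View pics/ov.png

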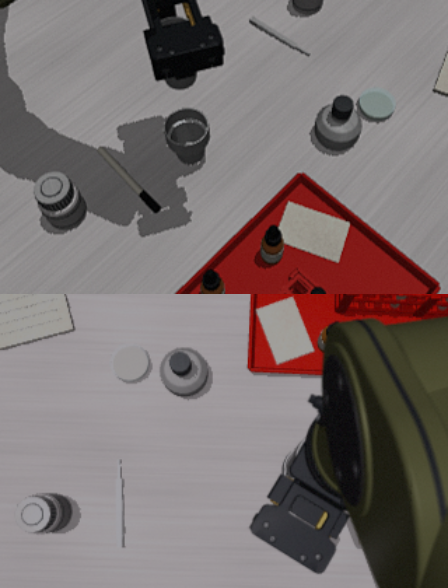

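Beaker B is held, reading about −1 N. In the scene crop, the held base is at about (182,78) and beaker A stands free below it at (187,130). I'll lower part-way and look again.

Run:
```python
from h import *
manip.move_l(P(.5563,-.0725,.071+.085),v=.12); manip.dwell(.15); st("85")
import cv2
im=np.mean([cams.get_image("scene").astype(float) for _ in range(4)],0); np.save("pics/s85.npy",im)
cv2.imwrite("pics/s85.png",np.clip(cv2.resize(im[130:250,170:300,::-1]*1.6,None,fx=5,fy=5,interpolation=cv2.INTER_CUBIC),0,255).astype(np.uint8))
```

```text
85 t 8.85 p [ 0.5566 -0.0725  0.3038] F [-0.005  -0.0079 -0.9638] w 0.0613
```

View pics/s85.png

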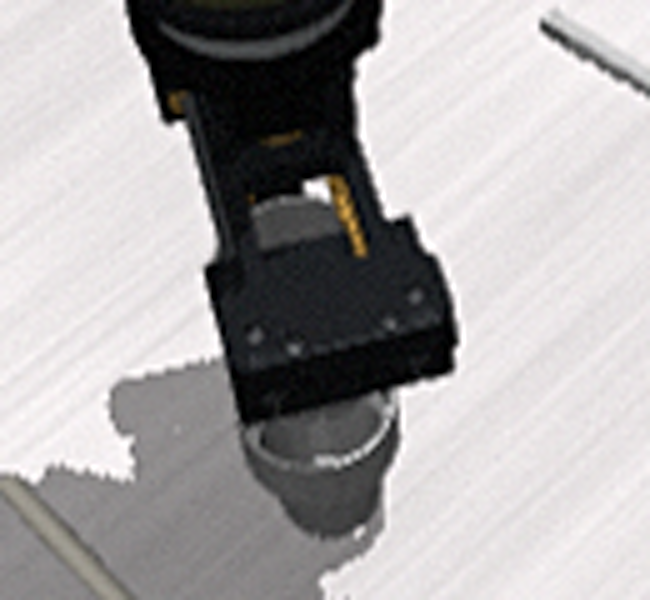

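The held beaker is lined up over A's mouth (A's rim centre is at about (320,430) in the zoomed picture). I'll lower it in while watching the wrist force.

Run:
```python
from h import *
for dz in (.05,.040,.036,.033,.031,.0295,.0285,.0275,.0265,.0255,.0245):
    manip.move_l(P(.5563,-.0725,.071+dz),v=.05); manip.dwell(.05)
    F=manip.current_wrist_force(); st(dz)
    if F[2]>6 or np.hypot(F[0],F[1])>8: break
```

```text
0.05 t 9.95 p [ 0.5565 -0.0725  0.2682] F [-1.0956  0.1692 -0.286 ] w 0.0614
0.04 t 10.35 p [ 0.5562 -0.0727  0.2577] F [ 0.4653 -0.5368 -1.5596] w 0.0609
0.036 t 10.65 p [ 0.5562 -0.0726  0.2539] F [ 1.0072 -0.5254 -0.9903] w 0.0615
0.033 t 10.95 p [ 0.5563 -0.0725  0.2509] F [ 0.116  -0.672  -0.7322] w 0.0612
0.031 t 11.25 p [ 0.5562 -0.0724  0.2488] F [ 0.7475 -1.294  -0.8236] w 0.0613
0.0295 t 11.55 p [ 0.5565 -0.0724  0.2477] F [ 1.4184 -1.3382  2.2264] w 0.0611
0.0285 t 11.85 p [ 0.5567 -0.0724  0.2473] F [ 0.0351 -1.1726  7.8699] w 0.0613
```

Contact came at 29 mm, as expected for fully home. I'll release, retreat and check.

Run:
```python
from h import *
from meas import *
manip.let_go(); st("open")
manip.move_l(P(.5563,-.0725,.19),v=.15); st("up")
manip.move_to(P(.5,-.257,.14),R(60)); st("over jar1")
ims={c:np.mean([cams.get_image(c).astype(float) for _ in range(4)],0) for c in("top","scene")}
for c in ims: np.save(f"pics/{c}_n.npy",ims[c])
items=[]
for c in ims:
    f=lambda p:[(circ(p[0],p[1],.105,.031),1),(circ(p[0],p[1],.105,.0285),.6)]
    r=fit({c:ims[c]},f,lambda im:gmag(im,.6),[.5563,-.0725],.006); print(c,r.x,r.fun)
f=lambda p:[(circ(p[0],p[1],p[2],.031),1),(circ(p[0],p[1],p[2],.0285),.6)]
r=fit(ims,f,lambda im:gmag(im,.6),[.5563,-.0725,.105],.006); print(r.x)
x,y=.5563,-.0725
show(ims,[([x,y,.05],[circ(x,y,.105,.031),circ(x,y,0,.0195)]),([x,y,.05],[])],"pics/nest.png",h=34)
cv2.imwrite("pics/n_scene.png",ims["scene"][:,:,::-1].astype(np.uint8))
```

```text
open t 12.42 p [ 0.5563 -0.0725  0.2464] F [ 0.4368  0.2136 -0.3199] w 0.0881
up t 13.17 p [ 0.5559 -0.0726  0.3364] F [-0.8677  0.423  -0.4769] w 0.0882
over jar1 t 13.98 p [ 0.5009 -0.2552  0.2869] F [-0.0945 -0.237   0.2099] w 0.0881
top [ 0.5533 -0.0666] -30.150075786363928
scene [ 0.5594 -0.0714] -44.38821978779759
[ 0.5534 -0.0669  0.0942]
```

View pics/nest.png

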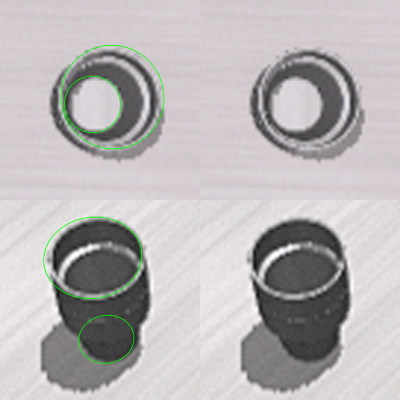

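View pics/n_scene.png

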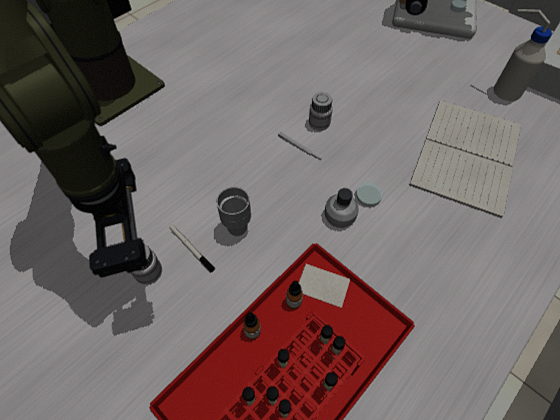

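Run:
```python
from meas import *
ims={c:np.load(f"pics/{c}_n.npy") for c in("top","scene")}
old={c:np.load(f"pics/{c}avg.npy") for c in("top","scene")}
fits={"top":((.5533,-.0666),(.5542,-.0717)),"scene":((.5594,-.0714),(.5599,-.0753))}
rows=[]
for c in ims:
    row=[]
    for im,ov in((old[c],0),(ims[c],0),(ims[c],1)):
        u0,v0=(290,215) if c=="top" else(205,178)
        p=np.clip(cv2.resize(im[v0:v0+65,u0:u0+60,::-1]*1.6,None,fx=4.4,fy=4.4,interpolation=cv2.INTER_CUBIC),0,255).astype(np.uint8)
        if ov:
            x,y=fits[c][0]
            for P in(circ(x,y,.105,.031),circ(x,y,0,.0195),circ(x,y,.076,.031)):
                uv=(proj(c,P)-[u0,v0]+.5)*4.4-.5
                cv2.polylines(p,[np.round(uv*8).astype(int).reshape(-1,1,2)],True,(0,255,0),1,cv2.LINE_AA,3)
        row.append(p)
    rows.append(np.hstack(row))
cv2.imwrite("pics/cmp.png",np.vstack(rows))
```

```text
(no output)
```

View pics/cmp.png

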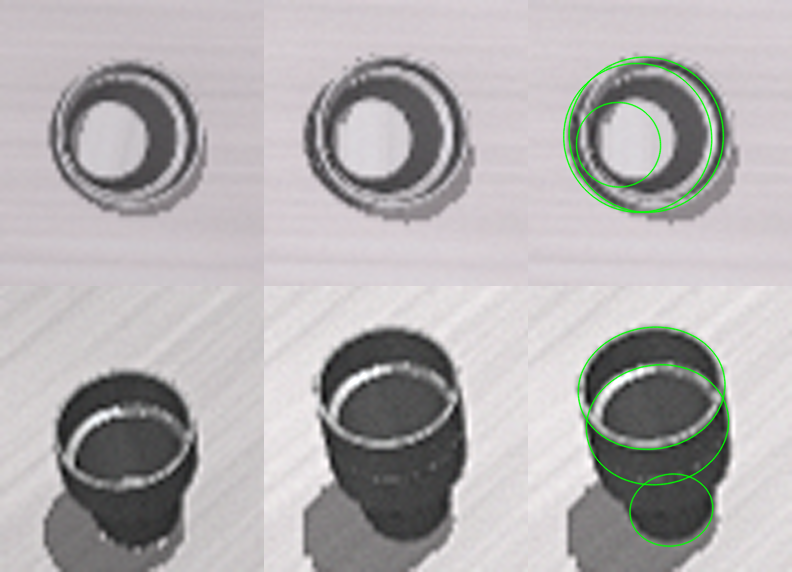

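The nest stands level and upright. In the top view its rim is centred at about (319,244) px. The seam shows in the scene view, and the rim rose about 27 mm by vision, against 29 mm expected. Next I'll weigh jar 1.

Run:
```python
from h import *
J=(.500,-.257)
manip.move_l(P(*J,.043),v=.1); manip.dwell(.2); st("down")
F0=manip.current_wrist_force()
if abs(F0).max()<5:
    manip.gripper_close(50); st("closed")
    manip.move_l(P(*J,.103),v=.1); manip.dwell(.5)
    f=[]
    for _ in range(8): f.append(manip.current_wrist_force()); manip.dwell(.05)
    print("jar1 F",np.mean(f,0),np.std(f,0)); st("lifted")
    import cv2
    cv2.imwrite("pics/j1.png",np.clip(cv2.resize(cams.get_image("scene")[130:330,60:300,::-1],None,fx=3,fy=3)*1.3,0,255).astype(np.uint8))
```

```text
down t 15.7 p [ 0.5002 -0.2571  0.1906] F [-1.194  -0.8468 -0.046 ] w 0.0882
closed t 16.33 p [ 0.5   -0.257  0.19 ] F [-0.5122  0.4564 -0.514 ] w 0.0524
jar1 F [ 0.0127 -0.3752 -2.8405] [0.4061 0.1909 0.525 ]
lifted t 17.98 p [ 0.5   -0.257  0.25 ] F [ 0.0225 -0.1436 -3.0536] w 0.0526
```

View pics/j1.png

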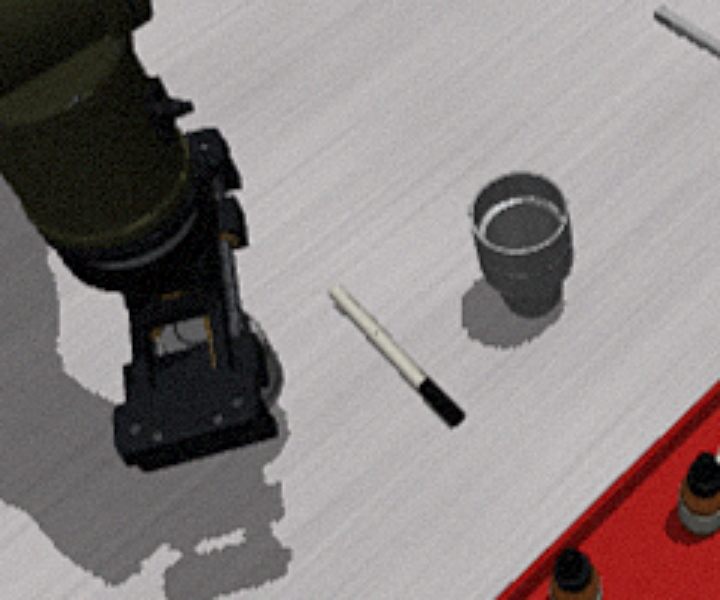

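Jar 1 is held upright and weighs about 2.8 N (0.29 kg). That must be the lighter one, because the other jar differs by over 0.25 kg and can't be below 0.2 kg. I'll set it back down, then lift and weigh jar 2.

Run:
```python
from h import *
J=(.500,-.257)
manip.move_l(P(*J,.05),v=.1); manip.move_l(P(*J,.043),v=.03); manip.dwell(.2); st("set")
manip.let_go(); st("open")
manip.move_l(P(*J,.16),v=.15)
manip.move_to(P(.5,-.20,.26),R(60)) 
J=(.4888,.2771)
manip.move_to(P(*J,.16),R(60)); st("over jar2")
import cv2
a=[]
for c in("scene","top"):
    im=cams.get_image(c); np.save(f"pics/{c}_p.npy",im); a.append(cv2.resize(im,None,fx=.9,fy=.7))
cv2.imwrite("pics/p.png",np.vstack(a)[:,:,::-1])
```

```text
set t 19.3 p [ 0.4999 -0.257   0.19  ] F [-0.1701 -0.4982 -2.6483] w 0.0525
open t 19.98 p [ 0.5   -0.257  0.19 ] F [-0.263   0.4701  0.1626] w 0.088
over jar2 t 23.22 p [0.4896 0.2756 0.307 ] F [-0.0877 -0.2985  0.435 ] w 0.088
```

View pics/p.png

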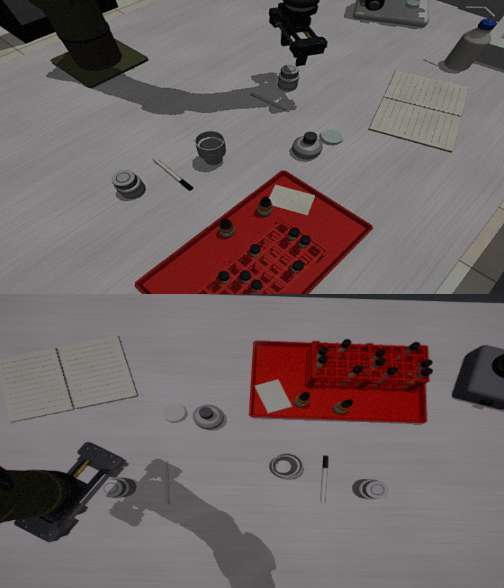

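Run:
```python
from meas import *
for z in(.16,.205,.25,.29): print(z,proj("top",[.489,.277,z]),proj("scene",[.489,.277,z]))
im=np.load("pics/scene_p.npy"); t=np.load("pics/top_p.npy")
a=cv2.resize(im[0:140,240:400],None,fx=4,fy=4); b=cv2.resize(t[200:340,0:160],None,fx=4,fy=4)
cv2.imwrite("pics/pz.png",cv2.resize(np.hstack([a,b])[:,:,::-1],(800,350)))
```

```text
0.16 [[103.43769554 277.7588059 ]] [[324.54569331  69.54070969]]
0.205 [[ 90.1864286  278.97307308]] [[326.6530621   51.82632533]]
0.25 [[ 74.63434749 280.39817316]] [[328.95373071  32.48707718]]
0.29 [[ 58.35378956 281.89002652]] [[331.18346005  13.74413924]]
```

View pics/pz.png

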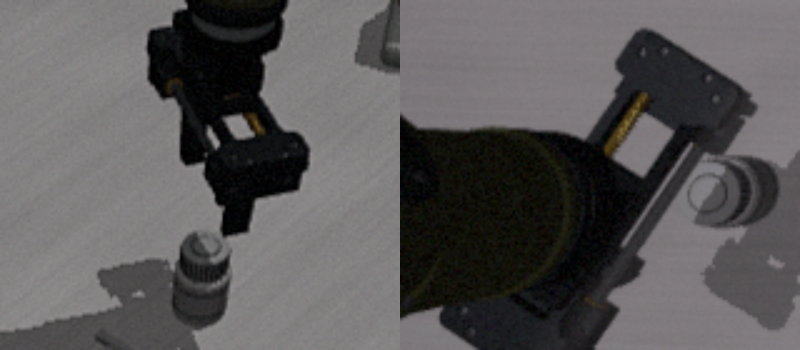

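Projecting the gripper's pose matches its image: the body centre is near (85,281) px in the top view, and the calibration predicts (90,279). Jar 2 is in line, so I'll grasp it.

Run:
```python
from h import *
J=(.4888,.2771)
manip.dwell(.2); st("empty")
manip.move_l(P(*J,.043),v=.1); manip.dwell(.2); st("down")
F0=manip.current_wrist_force()
if abs(F0).max()<5:
    manip.gripper_close(55); st("closed")
    manip.move_l(P(*J,.103),v=.1); manip.dwell(.5)
    f=[]
    for _ in range(8): f.append(manip.current_wrist_force()); manip.dwell(.05)
    print("jar2 F",np.mean(f,0),np.std(f,0)); st("lifted")
    import cv2
    cv2.imwrite("pics/j2.png",np.clip(cv2.resize(cams.get_image("scene")[0:200,200:440,::-1],None,fx=3,fy=3)*1.3,0,255).astype(np.uint8))
```

```text
empty t 23.52 p [0.4891 0.2766 0.3071] F [ 0.0232 -0.3838  0.3109] w 0.0882
down t 25.03 p [0.489  0.2772 0.1905] F [ 0.9531 -0.3337  0.564 ] w 0.0879
closed t 25.67 p [0.4889 0.2771 0.19  ] F [0.4452 0.7275 0.6338] w 0.0522
jar2 F [-0.1053  0.0104 -5.496 ] [0.6824 0.3542 0.6042]
lifted t 27.32 p [0.4888 0.2771 0.25  ] F [-0.0157 -0.0074 -5.0075] w 0.0524
```

View pics/j2.png

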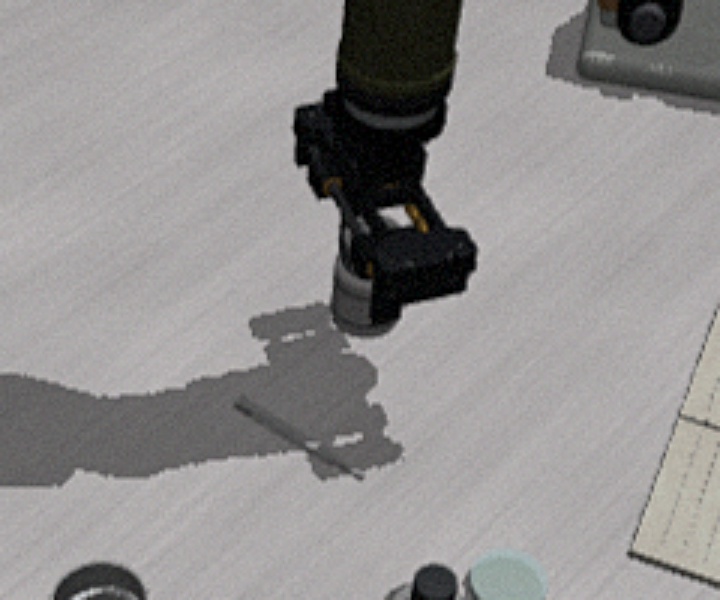

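Jar 2 reads about 5.5 N (0.55 kg), so it's the heavier one. I'll carry it over the nest.

Run:
```python
from h import *
from meas import *
manip.move_l(P(.4888,.2771,.26),v=.15)
manip.move_l(P(.557,-.0705,.26),v=.2); manip.dwell(.2); st("over")
manip.move_l(P(.557,-.0705,.043+.105+.033),v=.08); manip.dwell(.4); st("final")
ims={c:np.mean([cams.get_image(c).astype(float) for _ in range(4)],0) for c in("top","scene")}
for c in ims: np.save(f"pics/{c}_f.npy",ims[c])
p=np.clip(cv2.resize(ims["scene"][110:250,160:320,::-1]*1.5,None,fx=4,fy=4,interpolation=cv2.INTER_CUBIC),0,255)
x,y,zb=.557,-.0705,.138
q=p.copy().astype(np.uint8)
for P_ in(circ(x,y,.105,.031),circ(x,y,zb,.027),circ(x,y,0,.0195)):
    uv=(proj("scene",P_)-[160,110]+.5)*4-.5; cv2.polylines(q,[np.round(uv*8).astype(int).reshape(-1,1,2)],True,(0,255,0),1,cv2.LINE_AA,3)
cv2.imwrite("pics/f.png",np.hstack([p.astype(np.uint8)[:,:],q])[:, :] if False else cv2.resize(np.hstack([p.astype(np.uint8),q]),(800,350)))
cv2.imwrite("pics/ft.png",ims["top"][:,:,::-1].astype(np.uint8))
```

```text
over t 30.69 p [ 0.557  -0.0698  0.407 ] F [-0.5556 -0.4342 -6.0474] w 0.052
final t 32.23 p [ 0.557  -0.0705  0.3282] F [-0.2664 -0.3016 -6.7348] w 0.0518
```

View pics/f.png

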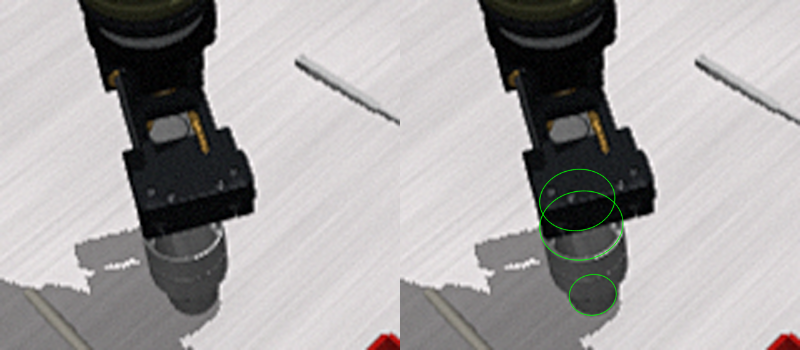

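View pics/ft.png

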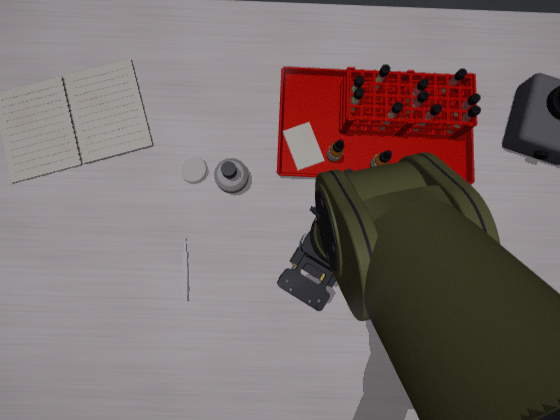

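Run:
```python
from h import *
f=[]
for _ in range(12): f.append(manip.current_wrist_force()); manip.dwell(.05)
print(np.mean(f,0),np.std(f,0)/12**.5); st(); print(np.abs(manip.current_qd()).max())
from meas import *
# where the jar cap top should appear in the scene, if not slipped
x,y=.557,-.0705
print(proj("scene",[[x,y,.218],[x,y,.208],[x,y,.138]]))
im=np.load("pics/scene_f.npy"); u0,v0=190,130
p=np.clip(cv2.resize(im[v0:v0+90,u0:u0+90,::-1]*1.6,None,fx=6,fy=6,interpolation=cv2.INTER_CUBIC),0,255).astype(np.uint8)
q=p.copy()
for P_ in(circ(x,y,.218,.023),circ(x,y,.218,.0132)):
    uv=(proj("scene",P_)-[u0,v0]+.5)*6-.5; cv2.polylines(q,[np.round(uv*8).astype(int).reshape(-1,1,2)],True,(0,255,0),1,cv2.LINE_AA,3)
cv2.imwrite("pics/cap.png",cv2.resize(np.hstack([p,q]),(800,400)))
```

```text
[ 0.3048  0.0326 -6.0135] [0.1048 0.1426 0.1202]
 t 33.23 p [ 0.557  -0.0705  0.328 ] F [-1.0479  0.3856 -4.5537] w 0.0522
0.14334336259171945
[[225.8862 161.2209]
 [226.5023 165.023 ]
 [230.4278 189.2486]]
```

View pics/cap.png

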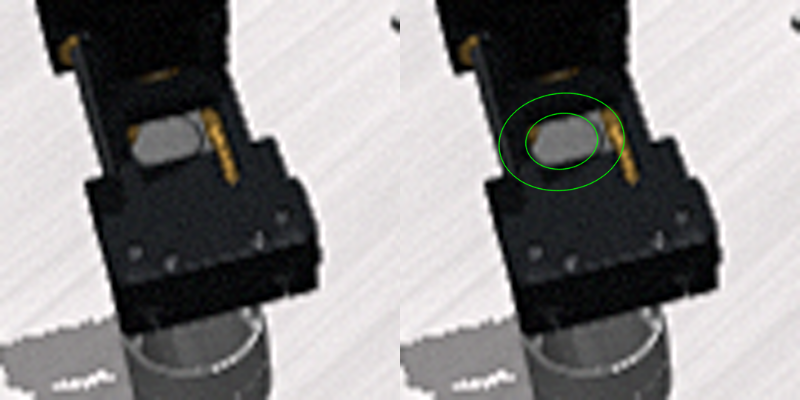

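Run:
```python
import numpy as np,cv2
cv2.imwrite("pics/fs.png",np.load("pics/scene_f.npy")[:,:,::-1].astype(np.uint8))
```

```text
(no output)
```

View pics/fs.png

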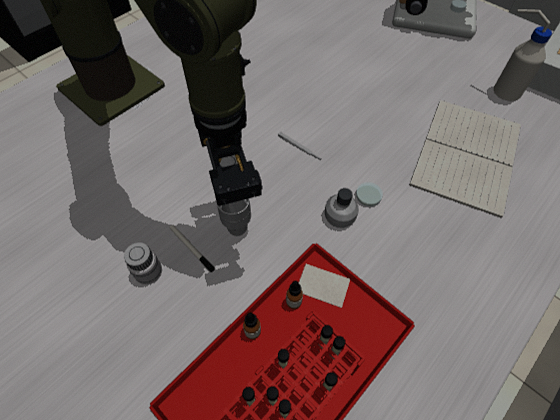

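The scene view shows jar 1 standing at (141,262), the pen, forceps and other things unmoved, and jar 2 held over the nest at (235,205). I'll hand in now.

Run:
```python
from h import *
manip.sign_off(); st()
```

```text
the job is handed in; nothing more can be done
the job is handed in; nothing more can be done
```

I nested the beakers, found the heavier jar, and handed the job in at about 33 s with that jar held over the nest.

- **Beakers:** One went into the other with contact at the expected 29 mm. The rim rose about 27 mm by vision, and the pair stands level and upright.
- **Jars:** Both were lifted clear and weighed at the wrist. Jar 1 read about 2.8 N (0.29 kg) and is back standing where it was. Jar 2 read about 5.5 N (0.55 kg) and is the heavier one.
- **Final pose:** Jar 2 is upright and still, its base about 33 mm above the nested rim. In the last picture its cap is where it should be, so it hadn't slipped. Jar 1, the pen, the forceps and everything else in view look unmoved.

**Checks that disagreed:**
- The two cameras differed by 3 to 6 mm on positions.
- The nest showed about 3 mm off the place where I released it, so I aimed between the two; centring should be good to 2–3 mm.
- Letting both cameras fit the rim height freely gave values about 5 to 10 mm low, so I relied on the change in height and the contact force.
- The last averaged weight of jar 2 was 6.0 N against 5.5 N earlier, which doesn't affect which jar is heavier.

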